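# Slide the mint tin home in the walnut tin holder

## Task

Put the green mint tin away: slide it long way in through the open front of the dark walnut holder, under its roof, until it is fully home against the back. Leave it lying flat, and leave the blue case and the matchbox where they are.

Things in the scene. Friction and masses are not known exactly. Their poses are not given: they have to be found in the camera images.
- tin_centre (a point): Centre (half-way up) of the flat tin with a green lid and pale sides, 62 x 94 x 20 mm, about 90 g, loose, flat on the worktop, on which it slides easily. x axis across the 62 mm width, y along the 94 mm length, z up. The lid stays shut; either end may go in first. Fully home, its centre is at x = -10 mm in the holder's frame and its near end sticks out 6 mm in front of the roof.
- walnut_holder: Fixed low dark-brown wooden holder, 102 deep (x) x 114 wide (y) x 46 mm high; a like white one, with a black case in it, stands near. Origin: centre of underside, on the worktop; x axis from open front to back, within 0.25 rad of the robot's x. Bay: open only at the front, 82 wide, 34 high, centred on y = 0, no floor. Walls and 12 mm roof begin at x = -51 mm; the back stop's face is at x = +37 mm.
- blue_case: Bystander: shut blue case, 57 x 60 x 30 mm, loose on the worktop; origin at the centre of its underside.
- matchbox: Bystander: yellow and brown matchbox, 36 x 53 x 14 mm, loose on the worktop; origin at the centre of its underside. Behind these small things (x over 0.54 m, y 0.06 to 0.54 m) stands a dish rack with plates, up to 0.3 m high; behind the holders (x over 0.65 m) a utensil crock up to 0.35 m high, a jar and a kettle. In front of all this the worktop is clear.
Things that resemble listed ones, but are neither listed nor needed, are in the scene too. There is more than one size of the part that bears tin_centre; the job needs the larger.

How it is judged:
By the outcome, as a careful person would: the job done as asked, in the order asked, and still so for the second after the job is handed in, with the robot touching nothing.
It also fails if it takes over 56 s, if anything falls off the work surface, if the arm or the gripper's body presses on something with over 40 N, if the wrist force passes 120 N, or if a joint passes its speed limit or range.

## Robot

A 6-joint arm with a two-finger parallel gripper is mounted at the origin on a cart in front of the work surface, level with it; the furniture and walls round the work are solid. World frame = base frame: x ahead of the robot, y to its left, z up, the work surface at z = 0. Lengths are in m, angles in degrees, forces in N, time in s.
With the tool pointing down it reaches from about 0.4 to 0.825 m from the base axis. Payload 7 kg.
Tool frame: the origin (TCP) lies at the very end of the fingers, on their centre line; the grasp point (between the pads) lies 19 mm behind it; z points along the fingers, y is the line along which they close (so a half turn about z gives the same grasp; the last joint's range is limited). The gripper opens to 88 mm and grips with 3 to 60 N. Pads are 19 mm wide; open, the fingers measure 130 mm over their backs; the gripper's body (78 mm by 193 mm) begins 47 mm behind the grasp point.
Start: joints at [89.903, 20.546, 0.682, 0, -70.136, -16.507], TCP at [0.193, 0.647, 0.227] pointing down, gripper open.
Joint ranges: [-176.03, 176.03], [-82.01, 121.73], [-58.28, 71.71], [-173.87, 95.51], [-174.79, -0.11], [-173.66, 173.66]. Speed limits (degrees/s): [136.94, 136.94, 172.46, 180, 180, 180].

## Interface

Orientations are given as [roll, pitch, yaw] about the fixed x, y, z axes, in that order (R = Rz(yaw) Ry(pitch) Rx(roll)).
In Python, from plant import r gives the robot as it stands. The module is installed in compiled form; this text tells all that it offers.
- The arm moves only by the tool jog_arm, never from a script. Its arguments are lists of equal length, an entry for each row: "travel": the shift along the tool's x, y, z each as a share of 50 cm, from -1 to 1, a list of three; "dr": the turn, a rotation vector about the tool's x, y, z each as a share of 360 degrees, from -1 to 1, a list of three; "claw": the opening, from 0 (shut) to 1 (fully open). A call has exactly 10 rows; each row is the pose to reach, as a shift and turn from the pose commanded when the call began, along the tool's axes at that moment, turning the shorter way round; what a row does not reach only later rows make up. A row lasts 1/8 s, in which the tool goes at most 62.5 mm and 10.7 degrees, less where a joint would pass 70% of its speed; a pose out of reach is approached as far as the arm can. A call with a number of a shift or a turn outside -1 to 1 is refused whole. A call with a gripper value outside its range is refused whole. The fingers move at their own pace and stop on an object; "newtons" is the grip in N (left out, the last holds). Time passes only in rows, so rows that repeat a pose let the fingers close, or fill a call up. It gives the time, the measured TCP pose, the force, the opening and the grip force at its end, in the units of the state.
- r.get_state(): the state, without advancing time (a new reading comes with each control period).
- r.capture(name): name is "side" or "top"; returns a dict with "pixels" (384x512x3 uint8, red, green, blue), "range_z" (384x512 float32, m along the optical axis (not along the pixel's ray), 0 where there is no reading), "fx", "fy", "cx", "cy" (pixels), "position" and "attitude" of the camera in the world. Camera axes: x right, y up, looking along -z (the intrinsics and any distortion apply to the point x, -y, -z); pixel columns grow to the right and rows downward; lengths in m; the calibration is good to about 2 mm. A picture is of the moment at which its call begins.
- r.close_job(): hands the job in; it is judged then, once.
Trained networks look in the newest picture that a camera, given by its name, has taken for a name from the list of things; names that differ only in an ending like _2 or _b are one class to them, and where a whole thing is asked for, a point or a joint stands for the part that bears it (a point fixed in the world has none). Each returns a list of dicts, best first, with "conf" (0 to 1); they miss things now and then, are a little off and sometimes report something else, mostly with a low value. They report only what shows in the picture. A call takes as long as a camera call. They do not tell look-alikes from the thing itself.
- r.boxes_of(name, camera): "extent" ([left, top, right, bottom] in pixels, round what is visible of it).
- r.regions_of(name, camera): "pixels" (384x512 bool, what is visible of it) and "extent" ([left, top, right, bottom] in pixels, round what is visible of it).
- r.tip_of(name, camera): "at" ([column, row] in pixels: a listed point, or the origin of a listed thing).
The state is a dict: "time_s": time; "joints": joint angles; "qd": joint speeds; "joint_torque": joint torques, N m; "tcp_pos": TCP position; "eef_rot": TCP orientation; "contact_force": force on the tool from outside, world axes, zero at the start; "moment": the same for the moment, N m; "gripper_width": finger opening in m; "gripper_force": force on a finger pad.
Only numpy, scipy, OpenCV 4.12 (cv2) and the standard library are available. Lean on these libraries where they do the work, as an engineer would, in place of code of your own. Each camera call takes 0.05 s, during which the arm holds its last target. There are 200 camera calls.

## Working session

There is one attempt and no reset: what is moved stays moved. The work goes in short steps, Python scripts to look and compute and a tool call to move; the robot and the scene stay as the last step left them, time stands still between calls to the robot, and variables do not carry over. Pictures are saved under pics/ and viewed, at most 10 in all, crops included, and the job is handed in when it is done.

Besides the shell and the picture viewer there is one more tool, called after "Call:" by a JSON object that holds its "method" and its "body", one argument or row to a line. jog_arm: Moves the arm, as the interface text tells. Its arguments: {"type":"object","properties":{"travel":{"type":"array"},"dr":{"type":"array"},"claw":{"type":"array"},"newtons":{"type":"number"}},"required":["travel","dr","claw"]}

```bash
mkdir -p pics
cat > h.py <<'E'
import numpy as np, cv2
from plant import r
from scipy.spatial.transform import Rotation as R
def cap(n):
    c=r.capture(n); return c
def att(c):
    a=np.array(c["attitude"],float)
    if a.shape==(3,3): return a
    if a.size==4: return R.from_quat(a).as_matrix()
    return R.from_euler('xyz',a,degrees=True).as_matrix()
def pts(c):
    z=c["range_z"]; v,u=np.mgrid[:z.shape[0],:z.shape[1]]
    p=np.stack([(u-c["cx"])/c["fx"]*z,-(v-c["cy"])/c["fy"]*z,-z],-1)
    return p@att(c).T+np.array(c["position"])
E
python3 - <<'E'
from h import *
ims=[]
print(r.get_state())
for n in("side","top"):
    c=cap(n); print(n,{k:v for k,v in c.items() if k not in("pixels","range_z")})
    P=pts(c); ims.append(c["pixels"]); np.savez(n,P=P,im=c["pixels"],z=c["range_z"])
    for t in("tin_centre","walnut_holder","blue_case","matchbox"):
        for m in r.regions_of(t,n):
            k=m["pixels"]&(c["range_z"]>0); q=P[k]
            print(t,round(m["conf"],2),m["extent"],np.median(q,0).round(3),q.min(0).round(3),q.max(0).round(3))
        print(' tip',[(d["conf"],d["at"]) for d in r.tip_of(t,n)])
for n,i in zip(("side","top"),ims): cv2.imwrite(f"pics/{n}0.png",cv2.resize(i[...,::-1],(800,600)))
E
```

```text
{'time_s': 0.0, 'joints': array([ 8.99026177e+01,  2.05910852e+01,  6.33334962e-01, -1.98293372e-02,
       -7.01358158e+01, -1.65073893e+01]), 'qd': array([ 0.00081377, -0.04414647,  0.04093008, -0.07772485, -0.05931971,
        0.00317671]), 'joint_torque': array([ 1.72301275e-04, -5.82718384e+01,  2.93053293e+01,  6.99734464e+00,
        6.72531605e-03, -1.66050236e-04]), 'tcp_pos': array([0.19277582, 0.6463719 , 0.22562422]), 'eef_rot': array([ 1.79904993e+02, -8.71580086e-03, -1.66115175e+01]), 'contact_force': array([-0.07938002, -0.22092476, -0.01619138]), 'moment': array([-0.04054148, -0.01743315,  0.05662672]), 'gripper_force': 0.0, 'gripper_width': 0.08760138772420677}
side {'fx': 486.5458469264448, 'fy': 486.5458469264448, 'cx': 261.9895198799313, 'cy': 194.8839903324013, 'position': array([-0.0793409 , -0.91937084,  1.03624144]), 'attitude': array([ 48.30669157,   0.65673778, -32.011641  ])}
tin_centre 0.74 [272.4, 245.6, 291.4, 268.7] [ 0.426 -0.182  0.013] [ 0.395 -0.216 -0.005] [ 0.465 -0.127  0.021]
tin_centre 0.63 [200.2, 165.9, 225.8, 185.5] [0.431 0.228 0.018] [ 0.
[... 946 characters left out ...]
498 ])}
tin_centre 0.88 [320.8, 227.1, 347.8, 255.4] [ 0.431 -0.176  0.016] [ 0.4   -0.212  0.   ] [ 0.463 -0.141  0.021]
tin_centre 0.65 [147.8, 212.5, 188.3, 240.8] [0.435 0.242 0.021] [ 0.403  0.194 -0.003] [0.469 0.291 0.027]
 tip [(0.85, [167.4, 227.7]), (0.71, [335.2, 241.2])]
walnut_holder 0.68 [266.7, 156.1, 315.1, 207.0] [ 0.567 -0.058  0.047] [ 0.512 -0.12  -0.003] [0.639 0.003 0.054]
 tip [(0.56, [289.1, 186.1])]
blue_case 0.82 [106.1, 210.4, 130.5, 231.3] [0.44  0.366 0.029] [ 0.413  0.338 -0.003] [0.472 0.405 0.036]
 tip [(0.79, [122.1, 218.4])]
matchbox 0.84 [208.4, 223.9, 232.2, 243.6] [0.43  0.114 0.016] [ 0.41   0.087 -0.002] [0.451 0.146 0.02 ]
 tip [(0.66, [218.7, 232.2])]
```

View pics/top0.png

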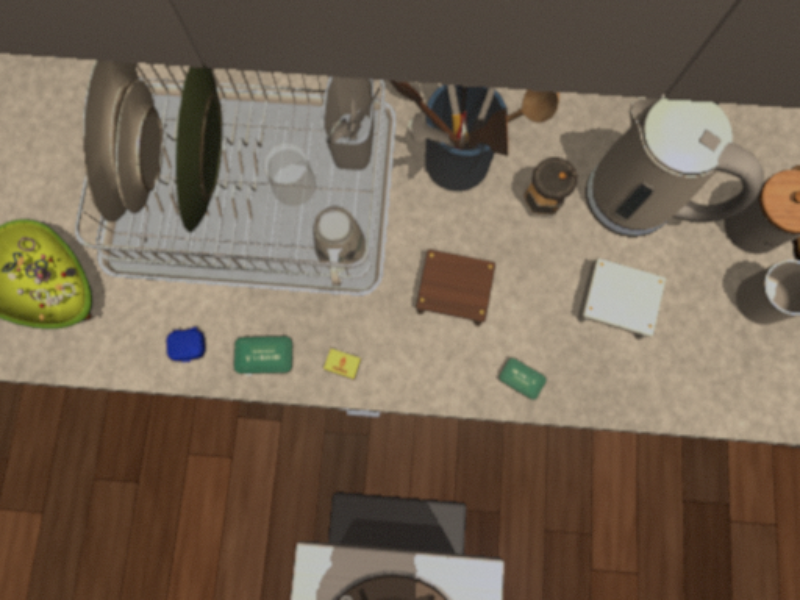

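View pics/side0.png

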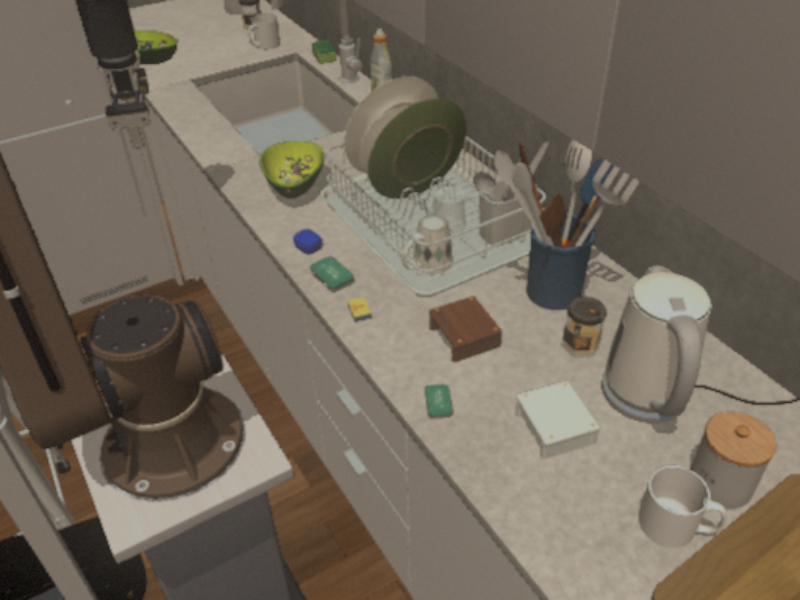

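Run:
```python
from h import *
for n in("top","side"):
    d=np.load(n+".npz"); P=d["P"]; im=d["im"]
    for nm,b,zl in(("bigtin",(0.38,0.5,0.17,0.31),0.012),("smalltin",(0.38,0.5,-0.23,-0.12),0.012),("holder",(0.49,0.645,-0.135,0.02),0.038),("white",(0.49,0.7,-0.35,-0.13),0.038),("match",(.38,.5,.07,.16),.009),("blue",(.38,.5,.32,.42),.02)):
        k=(P[...,0]>b[0])&(P[...,0]<b[1])&(P[...,1]>b[2])&(P[...,1]<b[3])&(P[...,2]>zl)&(d["z"]>0)
        q=P[k]
        if len(q)<10: print(n,nm,'none');continue
        (cx,cy),(w,h),a=cv2.minAreaRect((q[:,:2]*1000).astype(np.float32))
        print(n,nm,k.sum(),'c',round(cx),round(cy),'wh',round(w),round(h),'a',round(a,1),'z',np.percentile(q[:,2],[50,95]).round(3),im[k].mean(0).round())
```

```text
top bigtin 886 c 434 243 wh 61 95 a 5.1 z [0.021 0.024] [ 77. 116.  87.]
top smalltin 487 c 432 -176 wh 69 46 a 63.2 z [0.016 0.019] [ 87. 120.  92.]
top holder 1788 c 569 -58 wh 114 103 a 82.9 z [0.047 0.05 ] [104.  70.  51.]
top white 10376 c 607 -240 wh 220 186 a 89.9 z [0.52  0.595] [91. 84. 75.]
top match 306 c 432 114 wh 53 36 a 76.5 z [0.016 0.019] [181. 169.  83.]
top blue 441 c 439 368 wh 53 58 a 13.4 z [0.03  0.033] [ 38.  52. 128.]
side bigtin 343 c 432 240 wh 64 102 a 6.4 z [0.019 0.022] [ 86. 119.  95.]
side smalltin 239 c 427 -179 wh 71 44 a 62.8 z [0.014 0.017] [ 89. 121.  97.]
side holder 914 c 566 -60 wh 120 103 a 83.8 z [0.045 0.048] [105.  77.  58.]
side white 9503 c 607 -240 wh 220 186 a 90.0 z [0.566 0.682] [108. 101.  91.]
side match 141 c 429 113 wh 57 37 a 75.0 z [0.013 0.017] [172. 154.  87.]
side blue 153 c 439 366 wh 53 65 a 10.2 z [0.027 0.031] [ 70.  76. 133.]
```

The top view (800×600) shows four green or holder-like candidates:
- Green tin at (263,355), measured 61×95 mm.
- Green tin at (522,378), measured 69×46 mm. This is the smaller look-alike.
- Brown holder at (456,286), measured 114×103 mm and 46 mm high.
- White holder at (623,297).

The side view also shows a green sponge at (323,50) by the sink. I choose the tin at (263,355) and the brown holder at (456,286), and will check both in a crop.

```bash
cat >> h.py <<'E'
def go(p,yaw,pitch=0,s=None):
    s=s or r.get_state(); R0=R.from_euler('xyz',s["eef_rot"],degrees=True)
    d=R0.inv().apply(np.array(p)-s["tcp_pos"]); w=(R0.inv()*R.from_euler('xyz',[180,pitch,yaw],degrees=True)).as_rotvec(degrees=True)
    print('t',round(s["time_s"],2),'tcp',s["tcp_pos"].round(4),'rot',s["eef_rot"].round(2),'F',s["contact_force"].round(1),'w',round(s["gripper_width"],4),'g',round(s["gripper_force"],1))
    print('travel',(d/.5).round(4),'dr',(w/360).round(4),'dist',np.linalg.norm(d).round(3))
E
python3 - <<'E'
from h import *
d=np.load("top.npz");P=d["P"];im=d["im"]
k=(P[...,1]>.15)&(P[...,1]<.4)&(P[...,2]>.06)&(P[...,2]<.35)&(d["z"]>0)
print('rack min x',np.sort(P[k][:,0])[:8].round(3))
a=cv2.resize(im[200:250,140:260],None,fx=6,fy=6,interpolation=2);b=cv2.resize(im[150:260,260:380],None,fx=2.5,fy=2.5,interpolation=2)
c=np.zeros((580,720,3),np.uint8);c[:300]=a;c[300:575,:300]=b;cv2.imwrite("pics/crop.png",c[...,::-1])
go([.429,.276,.12],-84.9)
E
```

```text
rack min x [0.559 0.559 0.559 0.559 0.559 0.56  0.56  0.56 ]
t 0.9 tcp [0.1929 0.6468 0.2266] rot [-180.    -0.   -16.6] F [0.9 0.9 0.5] w 0.0876 g 0.0
travel [0.6644 0.5758 0.2131] dr [-0.      0.      0.1897] dist 0.452
```

View pics/crop.png

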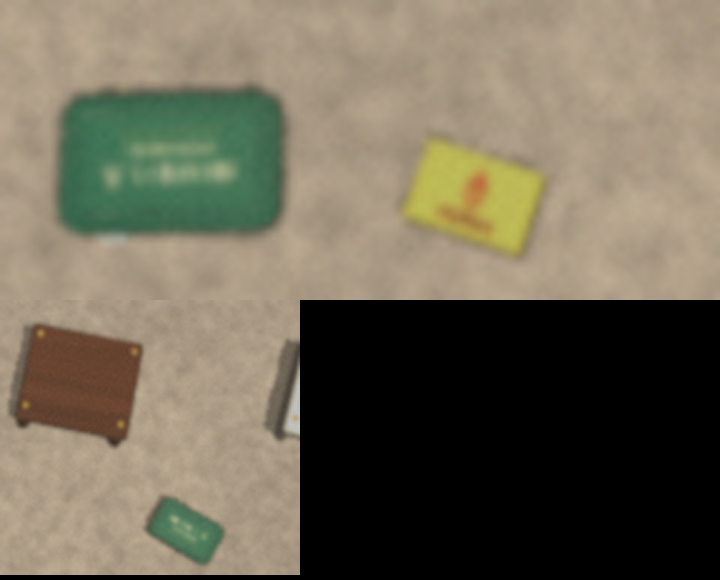

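The crop confirms the larger green tin at (172,162), with a small clasp at (112,238), and the brown holder at lower left. Moving above the tin now.

Call:
{"method": "jog_arm", "body": {
  "travel": [
    [0.664,0.576,0.213],
    [0.664,0.576,0.213],
    [0.664,0.576,0.213],
    [0.664,0.576,0.213],
    [0.664,0.576,0.213],
    [0.664,0.576,0.213],
    [0.664,0.576,0.213],
    [0.664,0.576,0.213],
    [0.664,0.576,0.213],
    [0.664,0.576,0.213]
  ],
  "dr": [
    [0,0,0.19],
    [0,0,0.19],
    [0,0,0.19],
    [0,0,0.19],
    [0,0,0.19],
    [0,0,0.19],
    [0,0,0.19],
    [0,0,0.19],
    [0,0,0.19],
    [0,0,0.19]
  ],
  "claw": [1,1,1,1,1,1,1,1,1,1],
  "newtons": 25
}}

```text
time_s: 2.15
tcp_pos: [0.4288, 0.2771, 0.1205]
eef_rot: [-180.0, 0.0, -84.9]
contact_force: [-0.7, -0.0, 0.4]
gripper_width: 0.088
gripper_force: 0.0
```

Run:
```python
from h import *
go([.430,.278,.005],-84.9)
```

```text
t 2.15 tcp [0.4288 0.2771 0.1205] rot [-1.7996e+02  4.0000e-02 -8.4950e+01] F [-0.7 -0.   0.4] w 0.088 g 0.0
travel [-0.0015 -0.0023  0.231 ] dr [-0.0001  0.0001 -0.0001] dist 0.116
```

Call:
{"method": "jog_arm", "body": {
  "travel": [
    [0,-0.002,0.06],
    [0,-0.002,0.12],
    [-0.001,-0.002,0.17],
    [-0.001,-0.002,0.21],
    [-0.001,-0.002,0.23],
    [-0.001,-0.002,0.23],
    [-0.001,-0.002,0.23],
    [-0.001,-0.002,0.23],
    [-0.001,-0.002,0.23],
    [-0.001,-0.002,0.23]
  ],
  "dr": [
    [0,0,0],
    [0,0,0],
    [0,0,0],
    [0,0,0],
    [0,0,0],
    [0,0,0],
    [0,0,0],
    [0,0,0],
    [0,0,0],
    [0,0,0]
  ],
  "claw": [1,1,1,1,1,1,0.6,0.6,0.5,0.5],
  "newtons": 25
}}

```text
time_s: 3.4
tcp_pos: [0.43, 0.2767, 0.0055]
eef_rot: [-180.0, 0.0, -85.0]
contact_force: [0.0, 0.3, 3.8]
gripper_width: 0.0594
gripper_force: 25.0
```

Run:
```python
from h import *
go([.429,.278,.06],-84.9)
```

```text
t 3.4 tcp [0.43   0.2767 0.0055] rot [-1.7996e+02  3.0000e-02 -8.5000e+01] F [0.  0.3 3.8] w 0.0594 g 25.0
travel [-0.0027  0.0017 -0.109 ] dr [-0.0001  0.0001 -0.0003] dist 0.055
```

Call:
{"method": "jog_arm", "body": {
  "travel": [
    [0,0,-0.02],
    [0,0,-0.05],
    [0,0,-0.08],
    [0,0,-0.1],
    [0,0,-0.11],
    [0,0,-0.11],
    [0,0,-0.11],
    [0,0,-0.11],
    [0,0,-0.11],
    [0,0,-0.11]
  ],
  "dr": [
    [0,0,0],
    [0,0,0],
    [0,0,0],
    [0,0,0],
    [0,0,0],
    [0,0,0],
    [0,0,0],
    [0,0,0],
    [0,0,0],
    [0,0,0]
  ],
  "claw": [0.5,0.5,0.5,0.5,0.5,0.5,0.5,0.5,0.5,0.5],
  "newtons": 25
}}

```text
time_s: 4.65
tcp_pos: [0.4296, 0.2765, 0.0599]
eef_rot: [180.0, -0.0, -85.0]
contact_force: [0.5, 0.4, -1.4]
gripper_width: 0.06
gripper_force: 25.0
```

Run:
```python
from h import *
# holder axis
a=np.radians(-6.8);u=np.array([np.cos(a),np.sin(a)]);o=np.array([.568,-.059])
c=cap("side");P=pts(c)
hsv=cv2.cvtColor(c["pixels"],cv2.COLOR_RGB2HSV)
k=(hsv[...,0]>60)&(hsv[...,0]<90)&(hsv[...,1]>80)&(P[...,0]>.3)&(P[...,0]<.52)&(P[...,1]>.15)&(P[...,1]<.35)&(P[...,2]>.03)&(P[...,2]<.12)
q=P[k];print(len(q))
b=(q[:,1]*100).astype(int)
for j in sorted(set(b)): print(j,np.median(q[b==j],0).round(3),(b==j).sum())
g=o+u*(-.145); print(g); go([*g,.06],-6.8)
cv2.imwrite("pics/lift.png",cv2.resize(c["pixels"][130:230,150:300],(750,500),interpolation=2)[...,::-1])
```

```text
171
19 [0.433 0.197 0.071] 33
20 [0.432 0.205 0.071] 24
21 [0.426 0.214 0.071] 29
22 [0.445 0.224 0.071] 17
23 [0.421 0.234 0.071] 28
24 [0.449 0.243 0.073] 15
25 [0.449 0.253 0.074] 6
26 [0.441 0.263 0.073] 7
27 [0.429 0.274 0.072] 11
28 [0.429 0.282 0.071] 1
[ 0.42402    -0.04183142]
t 4.7 tcp [0.4297 0.2765 0.0599] rot [ 1.7999e+02 -1.0000e-02 -8.5010e+01] F [-0.2  0.5 -1. ] w 0.0595 g 25.0
travel [ 0.6333  0.0667 -0.    ] dr [ 0.     -0.     -0.2172] dist 0.318
```

View pics/lift.png

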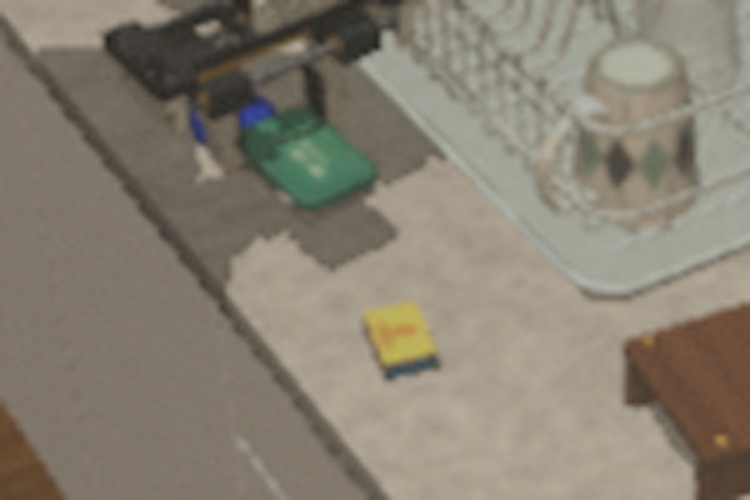

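The tin is lifted level in the gripper at crop (310,160). The blue case behind it and the matchbox at (400,340) are undisturbed. Next I carry it to the front of the holder, turning as it goes.

Call:
{"method": "jog_arm", "body": {
  "travel": [
    [0.05,0.005,0],
    [0.12,0.012,0],
    [0.2,0.02,0],
    [0.28,0.03,0],
    [0.36,0.038,0],
    [0.44,0.046,0],
    [0.52,0.054,0],
    [0.59,0.062,0],
    [0.633,0.067,0],
    [0.633,0.067,0]
  ],
  "dr": [
    [0,0,-0.02],
    [0,0,-0.045],
    [0,0,-0.07],
    [0,0,-0.1],
    [0,0,-0.125],
    [0,0,-0.15],
    [0,0,-0.175],
    [0,0,-0.2],
    [0,0,-0.217],
    [0,0,-0.217]
  ],
  "claw": [0.5,0.5,0.5,0.5,0.5,0.5,0.5,0.5,0.5,0.5],
  "newtons": 25
}}

```text
time_s: 5.95
tcp_pos: [0.4236, -0.0428, 0.06]
eef_rot: [180.0, 0.0, -7.0]
contact_force: [0.0, 0.2, -0.9]
gripper_width: 0.0591
gripper_force: 25.0
```

Run:
```python
from h import *
for n in("top","side"):
    c=cap(n);P=pts(c);ok=c["range_z"]>0
    hsv=cv2.cvtColor(c["pixels"],cv2.COLOR_RGB2HSV)
    k=ok&(hsv[...,0]>60)&(hsv[...,0]<90)&(hsv[...,1]>80)&(abs(P[...,0]-.46)<.08)&(abs(P[...,1]+.045)<.07)&(P[...,2]>.03)&(P[...,2]<.1)
    q=P[k]
    if len(q)>9: print(n,'tin',len(q),q.min(0).round(3),q.max(0).round(3),np.median(q,0).round(3),cv2.minAreaRect((q[:,:2]*1000).astype(np.float32)))
    k=ok&(abs(P[...,0]-.57)<.075)&(abs(P[...,1]+.06)<.085)&(P[...,2]>.04)&(P[...,2]<.055)
    print('holder',k.sum(),cv2.minAreaRect((P[k][:,:2]*1000).astype(np.float32)))
    cv2.imwrite(f"pics/{n}1.png",c["pixels"][...,::-1])
a=cv2.imread("pics/top1.png")[130:280,230:380];b=cv2.imread("pics/side1.png")[150:275,220:345]
cv2.imwrite("pics/m1.png",np.hstack([cv2.resize(a,(400,400),interpolation=2),cv2.resize(b,(400,400),interpolation=2)]))
go([.424,-.042,.009],-6.8)
```

```text
holder 411 ((609.1055297851562, -48.01500701904297), (61.825870513916016, 131.40914916992188), 25.23155403137207)
holder 862 ((557.6165771484375, -59.47919464111328), (118.53892517089844, 118.18741607666016), 82.1903076171875)
t 6.05 tcp [ 0.424  -0.0417  0.0601] rot [-1.7999e+02 -2.0000e-02 -7.0200e+00] F [-0.9  0.8 -1.4] w 0.0593 g 25.0
travel [-0.      0.0007  0.1023] dr [-0.     -0.     -0.0006] dist 0.051
```

View pics/m1.png

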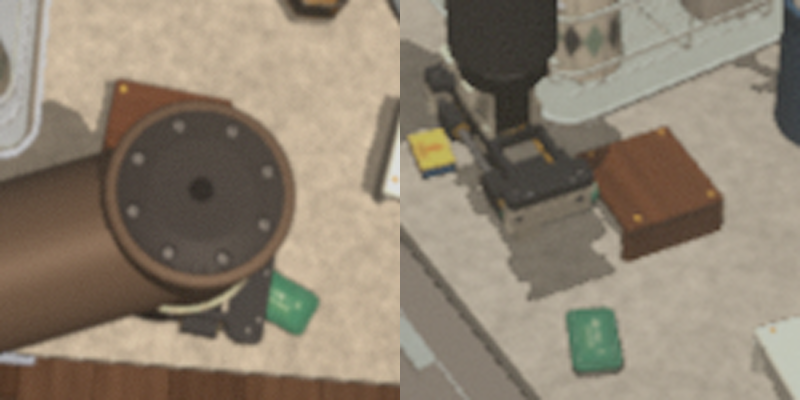

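The tin is held in front of the holder; a green edge of it shows at (595,190) in the right half. Lowering it now.

Call:
{"method": "jog_arm", "body": {
  "travel": [
    [0,0,0.03],
    [0,0,0.06],
    [0,0,0.08],
    [0,0,0.09],
    [0,0,0.095],
    [0,0,0.1],
    [0,0,0.1],
    [0,0,0.1],
    [0,0,0.1],
    [0,0,0.1]
  ],
  "dr": [
    [0,0,0],
    [0,0,0],
    [0,0,0],
    [0,0,0],
    [0,0,0],
    [0,0,0],
    [0,0,0],
    [0,0,0],
    [0,0,0],
    [0,0,0]
  ],
  "claw": [0.5,0.5,0.5,0.5,0.5,0.5,0.5,0.5,0.5,0.5],
  "newtons": 25
}}

```text
time_s: 7.3
tcp_pos: [0.424, -0.0417, 0.0102]
eef_rot: [-180.0, -0.0, -6.9]
contact_force: [-0.0, 0.2, -0.7]
gripper_width: 0.0597
gripper_force: 25.0
```

Call:
{"method": "jog_arm", "body": {
  "travel": [
    [0.01,0,0],
    [0.025,0,0],
    [0.045,0,0],
    [0.065,0,0],
    [0.085,0,0],
    [0.105,0,0],
    [0.12,0,0],
    [0.135,0,0],
    [0.145,0,0],
    [0.145,0,0]
  ],
  "dr": [
    [0,0,0],
    [0,0,0],
    [0,0,0],
    [0,0,0],
    [0,0,0],
    [0,0,0],
    [0,0,0],
    [0,0,0],
    [0,0,0],
    [0,0,0]
  ],
  "claw": [0.5,0.5,0.5,0.5,0.5,0.5,0.5,0.5,0.5,0.5],
  "newtons": 25
}}

```text
time_s: 8.55
tcp_pos: [0.4961, -0.0504, 0.01]
eef_rot: [-180.0, -0.0, -6.9]
contact_force: [-0.0, 0.2, -0.9]
gripper_width: 0.0594
gripper_force: 25.0
```

Call:
{"method": "jog_arm", "body": {
  "travel": [
    [0,0,0.006],
    [0,0,0.01],
    [0,0,0.01],
    [0,0,0.01],
    [0,0,0.01],
    [0,0,0.01],
    [0,0,-0.04],
    [0,0,-0.12],
    [0,0,-0.2],
    [0,0,-0.24]
  ],
  "dr": [
    [0,0,0],
    [0,0,0],
    [0,0,0],
    [0,0,0],
    [0,0,0],
    [0,0,0],
    [0,0,0],
    [0,0,0],
    [0,0,0],
    [0,0,0]
  ],
  "claw": [0.5,0.5,0.8,0.8,0.8,0.8,0.8,0.8,0.8,0.8]
}}

```text
time_s: 9.8
tcp_pos: [0.4967, -0.0502, 0.1323]
eef_rot: [-179.9, -0.2, -6.9]
contact_force: [-1.1, 0.2, -1.0]
gripper_width: 0.07
gripper_force: 0.0
```

Call:
{"method": "jog_arm", "body": {
  "travel": [
    [-0.03,0.1,-0.1],
    [-0.06,0.2,-0.2],
    [-0.06,0.32,-0.2],
    [-0.06,0.4,-0.2],
    [-0.06,0.4,-0.2],
    [-0.06,0.4,-0.2],
    [-0.06,0.4,-0.2],
    [-0.06,0.4,-0.2],
    [-0.06,0.4,-0.2],
    [-0.06,0.4,-0.2]
  ],
  "dr": [
    [0,0,0],
    [0,0,0],
    [0,0,0],
    [0,0,0],
    [0,0,0],
    [0,0,0],
    [0,0,0],
    [0,0,0],
    [0,0,0],
    [0,0,0]
  ],
  "claw": [0,0,0,0,0,0,0,0,0,0]
}}

```text
time_s: 11.05
tcp_pos: [0.4423, -0.245, 0.2301]
eef_rot: [-180.0, -0.0, -6.8]
contact_force: [0.7, 0.2, 0.4]
gripper_width: 0.0006
gripper_force: 0.0
```

Run:
```python
from h import *
for n in("top","side"):
    c=cap(n);P=pts(c);ok=c["range_z"]>0
    hsv=cv2.cvtColor(c["pixels"],cv2.COLOR_RGB2HSV)
    k=ok&(hsv[...,0]>60)&(hsv[...,0]<95)&(hsv[...,1]>70)&(abs(P[...,0]-.48)<.08)&(abs(P[...,1]+.045)<.07)&(P[...,2]>.005)&(P[...,2]<.1)
    q=P[k]
    if len(q)>9: print(n,'tin',len(q),q.min(0).round(3),q.max(0).round(3),np.median(q,0).round(3),cv2.minAreaRect((q[:,:2]*1000).astype(np.float32)))
    k=ok&(abs(P[...,0]-.57)<.075)&(abs(P[...,1]+.06)<.085)&(P[...,2]>.038)&(P[...,2]<.055)
    print('holder',k.sum(),cv2.minAreaRect((P[k][:,:2]*1000).astype(np.float32)))
    cv2.imwrite(f"pics/{n}2.png",c["pixels"][...,::-1])
a=cv2.imread("pics/top2.png")[130:280,230:380];b=cv2.imread("pics/side2.png")[150:275,220:345]
cv2.imwrite("pics/m2.png",np.hstack([cv2.resize(a,(400,400),interpolation=2),cv2.resize(b,(400,400),interpolation=2)]))
go([.44,-.042,.06],-6.8)
```

```text
holder 180 ((544.9373168945312, -9.355192184448242), (48.39137268066406, 25.09693145751953), 4.00827169418335)
side tin 159 [ 0.483 -0.087  0.012] [ 0.524 -0.027  0.025] [ 0.501 -0.058  0.019] ((502.44952392578125, -56.651458740234375), (58.86994171142578, 36.689395904541016), 84.05262756347656)
holder 426 ((541.338134765625, -58.74078369140625), (115.68163299560547, 54.41768264770508), 84.60883331298828)
t 11.15 tcp [ 0.4422 -0.2451  0.2301] rot [180.    -0.    -6.86] F [ 0.2 -0.6  0.9] w 0.0004 g 0.0
travel [-0.0529 -0.4029  0.3402] dr [ 0.     -0.     -0.0002] dist 0.265
```

View pics/m2.png

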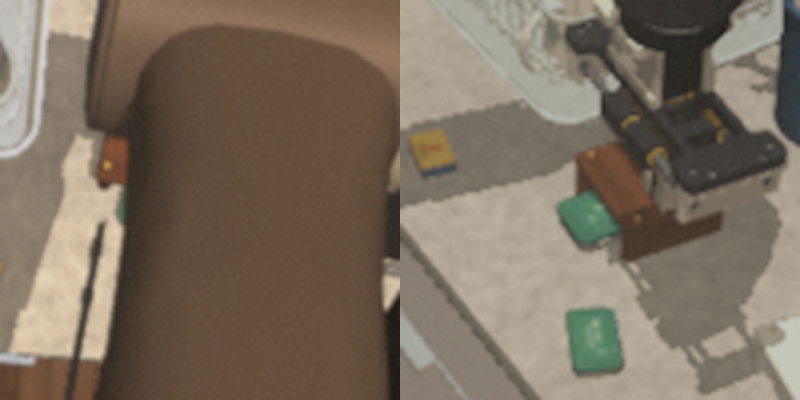

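The tin is partway in, lying flat and centred: the side view shows it at (590,218) under the roof. Next I push it home with the closed fingers. I move behind it first, staying high.

Call:
{"method": "jog_arm", "body": {
  "travel": [
    [0,-0.1,0],
    [0,-0.2,0],
    [-0.01,-0.3,0.05],
    [-0.03,-0.38,0.12],
    [-0.04,-0.4,0.2],
    [-0.04,-0.4,0.3],
    [-0.04,-0.4,0.38],
    [-0.04,-0.4,0.42],
    [-0.04,-0.4,0.445],
    [-0.04,-0.4,0.445]
  ],
  "dr": [
    [0,0,0],
    [0,0,0],
    [0,0,0],
    [0,0,0],
    [0,0,0],
    [0,0,0],
    [0,0,0],
    [0,0,0],
    [0,0,0],
    [0,0,0]
  ],
  "claw": [0,0,0,0,0,0,0,0,0,0]
}}

```text
time_s: 12.4
tcp_pos: [0.446, -0.0445, 0.0072]
eef_rot: [180.0, 0.1, -6.9]
contact_force: [0.2, -0.1, 0.6]
gripper_width: 0.0002
gripper_force: 0.0
```

Run:
```python
from h import *
go([.500,-.0515,.007],-6.8)
```

```text
t 12.4 tcp [ 0.446  -0.0445  0.0072] rot [ 1.7996e+02  7.0000e-02 -6.8900e+00] F [ 0.2 -0.1  0.6] w 0.0002 g 0.0
travel [0.1089 0.001  0.0002] dr [ 0.0001  0.0002 -0.0002] dist 0.054
```

Call:
{"method": "jog_arm", "body": {
  "travel": [
    [0.012,0.001,0],
    [0.025,0.001,0],
    [0.037,0.001,0],
    [0.05,0.001,0],
    [0.06,0.001,0],
    [0.07,0.001,0],
    [0.08,0.001,0],
    [0.088,0.001,0],
    [0.095,0.001,0],
    [0.1,0.001,0]
  ],
  "dr": [
    [0,0,0],
    [0,0,0],
    [0,0,0],
    [0,0,0],
    [0,0,0],
    [0,0,0],
    [0,0,0],
    [0,0,0],
    [0,0,0],
    [0,0,0]
  ],
  "claw": [0,0,0,0,0,0,0,0,0,0]
}}

```text
time_s: 13.65
tcp_pos: [0.496, -0.0509, 0.0075]
eef_rot: [180.0, 0.0, -6.9]
contact_force: [0.6, -0.1, -0.3]
gripper_width: 0.0004
gripper_force: 0.2
```

Call:
{"method": "jog_arm", "body": {
  "travel": [
    [0.002,0,0],
    [0.004,0,0],
    [0.006,0,0],
    [0.008,0,0],
    [0.009,0,0],
    [0.01,0,0],
    [0.011,0,0],
    [0.012,0,0],
    [0.012,0,0],
    [0.012,0,0]
  ],
  "dr": [
    [0,0,0],
    [0,0,0],
    [0,0,0],
    [0,0,0],
    [0,0,0],
    [0,0,0],
    [0,0,0],
    [0,0,0],
    [0,0,0],
    [0,0,0]
  ],
  "claw": [0,0,0,0,0,0,0,0,0,0]
}}

```text
time_s: 14.9
tcp_pos: [0.4988, -0.0518, 0.007]
eef_rot: [179.9, 0.3, -6.9]
contact_force: [-8.0, 4.5, 6.8]
gripper_width: 0.0006
gripper_force: 4.8
```

Call:
{"method": "jog_arm", "body": {
  "travel": [
    [0.002,0,0],
    [0.003,0,0],
    [0.004,0,0],
    [0.005,0,0],
    [0.006,0,0],
    [0.006,0,0],
    [0.006,0,0],
    [0.006,0,0],
    [0.006,0,0],
    [0.006,0,0]
  ],
  "dr": [
    [0,0,0],
    [0,0,0],
    [0,0,0],
    [0,0,0],
    [0,0,0],
    [0,0,0],
    [0,0,0],
    [0,0,0],
    [0,0,0],
    [0,0,0]
  ],
  "claw": [0,0,0,0,0,0,0,0,0,0]
}}

```text
time_s: 16.15
tcp_pos: [0.4989, -0.0523, 0.0065]
eef_rot: [179.9, 0.5, -7.0]
contact_force: [-17.2, 8.1, 11.0]
gripper_width: 0.0001
gripper_force: 8.9
```

Hard stop reached. Retracting to look.

Call:
{"method": "jog_arm", "body": {
  "travel": [
    [-0.01,0,0],
    [-0.04,0,0],
    [-0.08,0,0],
    [-0.08,0,-0.1],
    [-0.08,0,-0.22],
    [-0.08,-0.1,-0.34],
    [-0.08,-0.22,-0.44],
    [-0.08,-0.34,-0.44],
    [-0.08,-0.45,-0.44],
    [-0.08,-0.5,-0.44]
  ],
  "dr": [
    [0,0,0],
    [0,0,0],
    [0,0,0],
    [0,0,0],
    [0,0,0],
    [0,0,0],
    [0,0,0],
    [0,0,0],
    [0,0,0],
    [0,0,0]
  ],
  "claw": [0,0,0,0,0,0,0,0,0,0]
}}

```text
time_s: 17.4
tcp_pos: [0.4949, 0.2037, 0.2283]
eef_rot: [-179.9, -0.1, -6.8]
contact_force: [0.6, 0.2, 0.5]
gripper_width: 0.0007
gripper_force: 0.0
```

Run:
```python
from h import *
for n in("top","side"):
    c=cap(n);P=pts(c);ok=c["range_z"]>0
    k=ok&(abs(P[...,0]-.57)<.065)&(abs(P[...,1]+.06)<.075)&(P[...,2]>.038)&(P[...,2]<.056)
    R_=cv2.minAreaRect((P[k][:,:2]*1000).astype(np.float32)); print(n,'holder',k.sum(),R_)
    a=np.radians(-7);u=np.array([np.cos(a),np.sin(a)]);v=np.array([-u[1],u[0]])
    S=(P[...,:2]-[.568,-.059])@u; T=(P[...,:2]-[.568,-.059])@v
    k2=ok&(S>-.085)&(S<-.03)&(abs(T)<.05)&(P[...,2]>.01)&(P[...,2]<.03)
    print('roof front s',np.percentile(S[k],[1,5]).round(4))
    for t in np.arange(-.045,.045,.01):
        m=k2&(T>t)&(T<t+.01); mm=k&(T>t)&(T<t+.01)
        if m.sum(): print(round(t,3),m.sum(),'tin s',np.sort(S[m])[:3].round(4),'roof',np.sort(S[mm])[:2].round(4),'z',np.median(P[m][:,2]).round(3))
    cv2.imwrite(f"pics/{n}3.png",c["pixels"][...,::-1])
a=cv2.imread("pics/top3.png")[140:230,250:340];b=cv2.imread("pics/side3.png")[170:250,250:330]
cv2.imwrite("pics/m3.png",np.hstack([cv2.resize(a,(400,400),interpolation=2),cv2.resize(b,(400,400),interpolation=2)]))
```

```text
top holder 1796 ((568.9282836914062, -58.47462463378906), (113.8319091796875, 103.203857421875), 83.24835968017578)
roof front s [-0.0496 -0.0461]
-0.045 5 tin s [-0.0497 -0.0489 -0.048 ] roof [-0.0499 -0.0497] z 0.019
-0.035 5 tin s [-0.0525 -0.0501 -0.0492] roof [-0.0496 -0.0496] z 0.02
-0.025 18 tin s [-0.0562 -0.0562 -0.056 ] roof [-0.0498 -0.0497] z 0.02
-0.015 17 tin s [-0.0559 -0.0559 -0.0556] roof [-0.0497 -0.0497] z 0.021
-0.005 17 tin s [-0.0561 -0.0557 -0.0555] roof [-0.0508 -0.0497] z 0.021
0.005 18 tin s [-0.0568 -0.0556 -0.0552] roof [-0.0495 -0.0494] z 0.021
0.015 17 tin s [-0.0562 -0.0555 -0.0545] roof [-0.0503 -0.0492] z 0.021
0.025 5 tin s [-0.0526 -0.0502 -0.0501] roof [-0.0498 -0.0491] z 0.022
0.035 1 tin s [-0.0479] roof [-0.0501 -0.0497] z 0.018
side holder 917 ((565.9244384765625, -60.49498748779297), (117.24995422363281, 104.47744750976562), 83.21866607666016)
roof front s [-0.0526 -0.0494]
-0.035 13 tin s [-0.0567 -0.0559 -0.0518] roof [-0.0527 -0.0523] z 0.017
-0.025 13 tin s [-0.0575 -0.057  -0.0566] roof [-0.0538 -0.051 ] z 0.018
-0.015 17 tin s [-0.0592 -0.0588 -0.058 ] roof [-0.053  -0.0526] z 0.018
-0.005 16 tin s [-0.0581 -0.0578 -0.0569] roof [-0.0522 -0.0515] z 0.019
0.005 14 tin s [-0.0598 -0.0584 -0.0579] roof [-0.052  -0.0513] z 0.018
0.015 10 tin s [-0.0582 -0.0558 -0.0536] roof [-0.0542 -0.0525] z 0.019
0.025 2 tin s [-0.0487 -0.043 ] roof [-0.0533 -0.053 ] z 0.019
0.035 12 tin s [-0.0515 -0.0505 -0.0505] roof [-0.0522 -0.0491] z 0.016
```

View pics/m3.png

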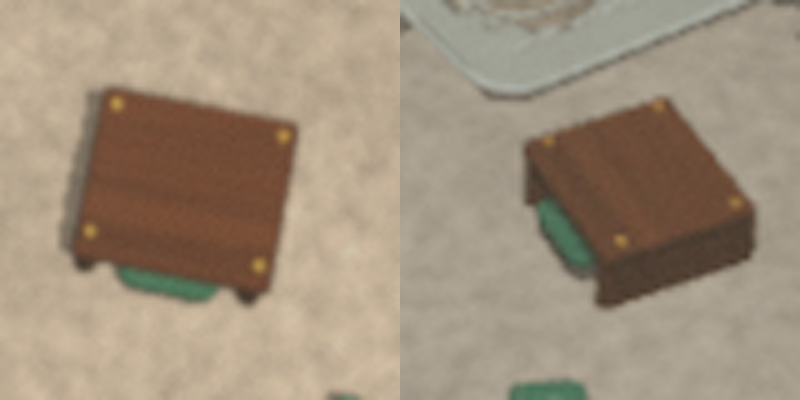

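The tin sticks out about 6 mm along its whole near end, at (168,285) in the left half and (570,235) in the right. It sits square and flat, which matches fully home. Handing in.

Run:
```python
from h import *
print(r.get_state()["contact_force"].round(1)); print(r.close_job())
```

```text
[-0.5 -0.7 -0.4]
the job is handed in; nothing more can be done
None
```

The larger green mint tin is fully home and flat in the walnut holder, sticking out about 6 mm; the blue case and matchbox were not touched, and the job was handed in at about 17.5 s.

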